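# Rake out the carving board's juice groove

### The arm

A 6-joint arm with a two-finger parallel gripper is mounted at the origin on a cart in front of the work surface, level with it; the furniture and walls round the work are solid. World frame = base frame: x ahead of the robot, y to its left, z up, the work surface at z = 0. Lengths are in m, angles in rad, forces in N, time in s.
With the tool pointing down it reaches from about 0.35 to 0.85 m from the base axis. Payload 8.1 kg.
Tool frame: the origin (TCP) lies at the very end of the fingers, on their centre line; the grasp point (between the pads) lies 19 mm behind it; z points along the fingers, y is the line along which they close (so a half turn about z gives the same grasp; the last joint's range is limited). The gripper opens to 93 mm and grips with 3 to 60 N. Pads are 15 mm wide; open, the fingers measure 128 mm over their backs; the gripper's body (75 mm by 188 mm) begins 65 mm behind the grasp point.
Start: joints at [1.02, 0.13, 1.488, -0, 1.523, -0.085], TCP at [0.269, 0.536, 0.219] pointing down, gripper open.
Joint ranges: [-2.96, 2.96], [-0.89, 2.26], [0.02, 2.5], [-1.34, 4.48], [0, 2.73], [-2.66, 2.66]. Speed limits (rad/s): [2.39, 2.39, 2.79, 3.14, 3.14, 3.14].

### API

Orientations are given as a unit quaternion [w, x, y, z].
In Python, from workcell import arm gives the robot as it stands.
- The arm moves only by the tool servo_tool, never from a script. Its argument "increments" is a list of rows, each a list of 4 numbers: the shift along the tool's x, y, z in units of 25 mm (1.0 is 25 mm), then the turn about the tool's z in units of 5 degrees (1.0 is 5 degrees). In form: [[tx, ty, tz, turn], ...]. A call has 1 to 12 rows; each row is the pose to reach, as a shift and turn from the pose commanded when the call began, along the tool's axes at that moment; what a row does not reach only later rows make up. A row lasts 1/10 s, in which the tool goes at most 50 mm and 8.59 degrees, less where a joint would pass 70% of its speed; a pose out of reach is approached as far as the arm can. A call with a gripper value outside its range is refused whole. "gripper" is the opening in per cent of the stroke, from 0 (shut) to 100 (fully open), set as the call begins (left out, the last holds). The fingers move at their own pace and stop on an object; "newtons" is the grip in N (left out, the last holds). Time passes only in rows, so rows that repeat a pose let the fingers close. It gives the time, the measured TCP pose, the force, the opening and the grip force at its end, in the units of the state.
- arm.read_state(): the state, without advancing time (a new reading comes with each control period).
- arm.read_camera(name): name is "scene" or "top"; returns the picture (400x640x3 uint8, blue, green, red); there is no depth.
- arm.get_calibration(name): a dict with "fx", "fy", "cx", "cy" (pixels), "pose" (4x4, takes a point from camera to world coordinates). Camera axes: x right, y down, z forward; pixel columns grow to the right and rows downward; lengths in m; the calibration is good to about 2 mm. A picture is of the moment at which its call begins. get_calibration takes no time and is no camera call.
- arm.hand_in(): hands the job in; it is judged then, once.
The state is a dict: "time": time; "q": joint angles; "dq": joint speeds; "joint_efforts": joint torques, N m; "eef_pos": TCP position; "tool_rot": TCP orientation; "contact_force": force on the tool from outside, world axes, zero at the start; "ft_torque": the same for the moment, N m; "width": opening from 0.0 (shut) to 1.0 (fully open); "finger_force": force on a finger pad.
Only numpy, scipy, OpenCV 4.12 (cv2) and the standard library are available. Lean on these libraries where they do the work, as an engineer would, in place of code of your own. Each camera call takes 0.05 s, during which the arm holds its last target. There are 200 camera calls.

### The job

Take the groove pick from its stand and rake the carving board's U-shaped juice groove out into its sump: gently lower the tip into the groove's plain closed end and draw it slowly, at about 4 cm a second, along the whole groove and round both bends into the square sump, with the tip well down in the groove (at least half its depth) and lifted out only in the sump. Do not force the pick against the board or disturb the other things. Then put the pick back upright in its stand with the collar resting on top, and let go.

Things in the scene. Friction and masses are not known exactly. Their poses are not given: they have to be found in the camera images.
- groove_pick: Loose upright hand tool, 113 mm long, about 120 g. From below: slim steel nib 38 mm long (7 mm thick near its rounded tip, 12 mm higher up), dark flat collar 32 mm across, 5 mm thick, square wooden handle 20 x 20 mm, 43 to 113 mm above the tip. Origin at the tip, z up along the tool, x and y square to the handle's flats. Starts upright in its stand, collar resting on the stand's top.
- pick_tip (a point): the tip of the nib (the pick's origin)
- pick_collar (a point): centre of the underside of the collar, 38 mm above the tip
- pick_grip (a point): a good place to hold the handle: on the pick's axis, 85 mm above the tip; the flat sides are 20 mm apart
- pick_stand: the pick's stand: a dark wooden ring 56 mm across and 50 mm high with an upright through bore 20 mm wide; it does not move. Origin: centre of its underside
- stand_seat (a point): centre of the bore's mouth, on the stand's top, 50 mm above the worktop; the collar's underside rests here
- carving_board: Pale wooden board 190 (x) by 250 (y) by 30 mm; flat, fixed, any yaw. Origin: centre of underside, z up. In its top a U-shaped juice groove, 14 mm wide, 10 mm deep, dark floor, upright walls, square bends. Centre line in mm: closed end (60, 90; end wall at x 67), first bend (-60, 90), second bend (-60, -90), sump (60, -90), straight between.
- groove_start (a point): on the groove's floor (20 mm above the worktop), on its centre line at the plain closed end, 7 mm from the end wall
- groove_bend1 (a point): on the groove's floor where the centre lines meet at the first bend, 120 mm from the closed end
- groove_bend2 (a point): on the groove's floor where the centre lines meet at the second bend, 180 mm from the first
- groove_sump (a point): on the floor at the centre of the sump, a 32 mm square pocket as deep as the groove, in which the groove ends, 120 mm from the second bend
- salt_shaker: bystander: salt shaker with a grey cap, 44 mm wide, 90 mm tall; origin under its centre
- tomato_tin: bystander: food tin, 75 mm wide, 58 mm tall; origin under its centre
- dish_brush: bystander: round dish brush with a black knob, 64 mm wide, 67 mm tall; origin under its centre
- teaspoon: bystander: steel teaspoon 130 mm long; origin under its centre

How it is judged:
By the outcome, as a careful person would: the job done as asked, in the order asked, and still so for the second after the job is handed in, with the robot touching nothing.
It also fails if it takes over 67 s, if anything falls off the work surface, if the arm or the gripper's body presses on something with over 40 N, if the wrist force passes 120 N, or if a joint passes its speed limit or range.

## Working session

There is one attempt and no reset: what is moved stays moved. The work goes in short steps, Python scripts to look and compute and a tool call to move; the robot and the scene stay as the last step left them, time stands still between calls to the robot, and variables do not carry over. Pictures are saved under pics/ and viewed, at most 10 in all, crops included, and the job is handed in when it is done.

Besides the shell and the picture viewer there is one more tool, called after "Emit:" as a command line: name --pt "numbers of a row" for each row, then --argument value for the rest. servo_tool: Moves the arm, as the interface text tells. Its arguments: {"type":"object","properties":{"increments":{"type":"array","items":{"type":"array","items":{"type":"number"}}},"gripper":{"type":"number"},"newtons":{"type":"number"}},"required":["increments"]}

```bash
mkdir -p pics; python3 - <<'E'
from workcell import arm
import cv2,numpy as np
for n in("scene","top"):
    cv2.imwrite(f"pics/{n}0.png",arm.read_camera(n)); c=arm.get_calibration(n); print(n,c["fx"],c["fy"],c["cx"],c["cy"],np.round(c["pose"],4).tolist())
s=arm.read_state();print(s)
E
```

```text
scene 412.24195626377843 412.24195626377843 320.00105090267965 190.2114007617259 [[0.6831, -0.5244, 0.5083, -0.1778], [-0.7301, -0.5058, 0.4595, -0.6301], [0.0162, -0.685, -0.7284, 1.0461], [0.0, 0.0, 0.0, 1.0]]
top 365.71902676509245 365.71902676509245 323.21542550533263 200.44534710533264 [[0.0213, -0.9862, 0.1641, 0.3087], [-0.9998, -0.0203, 0.0073, -0.0372], [-0.0039, -0.1642, -0.9864, 1.2976], [0.0, 0.0, 0.0, 1.0]]
{'time': 0.1, 'q': array([ 1.01958582e+00,  1.31069235e-01,  1.48913622e+00, -8.12405519e-06,
        1.52297597e+00, -8.54162804e-02]), 'dq': array([ 0.00121635, -0.00058941, -0.00241137,  0.00025116,  0.00014444,
       -0.00048269]), 'joint_efforts': array([ 1.44590438e-03, -5.61343002e+01, -4.93094051e+01,  7.70202535e-02,
        2.92001705e-02, -5.29712679e-05]), 'eef_pos': array([0.26921448, 0.53566601, 0.21772089]), 'tool_rot': array([-2.44760974e-04,  2.30797121e-01,  9.73001571e-01, -7.55747268e-04]), 'contact_force': array([-0.10326361,  0.48357518, -0.69346354]), 'ft_torque': array([0.04107758, 0.01721245, 0.01469777]), 'finger_force': 0.0, 'width': 1.0022976311840068}
```

View pics/top0.png

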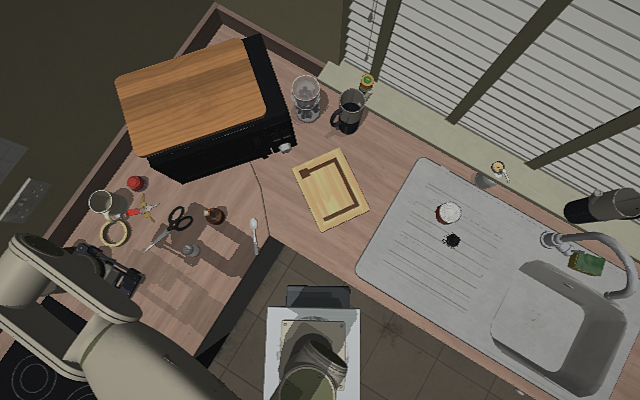

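View pics/scene0.png

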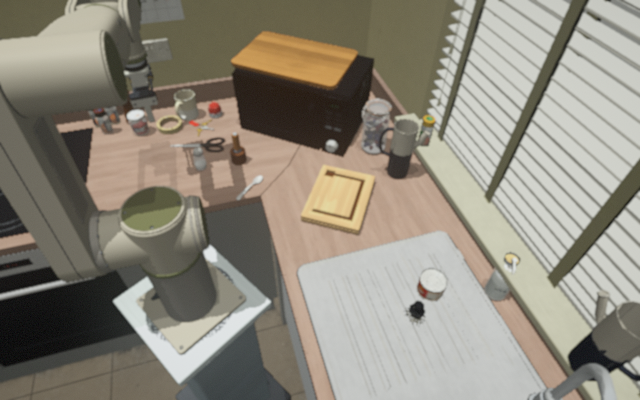

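The top view shows the board near (331,190), with the sump near (306,173). The pick and stand are probably at (213,214), or (238,155) in the scene view, with the shaker beside it and the spoon at (254,235). I'll enlarge these areas.

```bash
python3 - <<'E'
import cv2,numpy as np
t=cv2.imread("pics/top0.png");s=cv2.imread("pics/scene0.png")
r=lambda im,x,y,w,h,k:cv2.resize(im[y:y+h,x:x+w],None,fx=k,fy=k,interpolation=cv2.INTER_CUBIC)
cv2.imwrite("pics/c1.png",np.hstack([r(t,285,140,95,100,6)]))
cv2.imwrite("pics/c2.png",np.vstack([r(t,175,190,100,50,6),r(s,180,125,100,50,6)]))
E
```

```text
(no output)
```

View pics/c1.png

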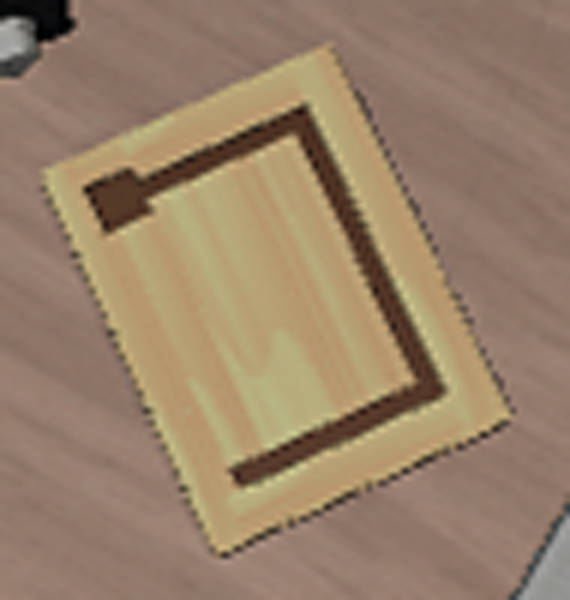

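View pics/c2.png

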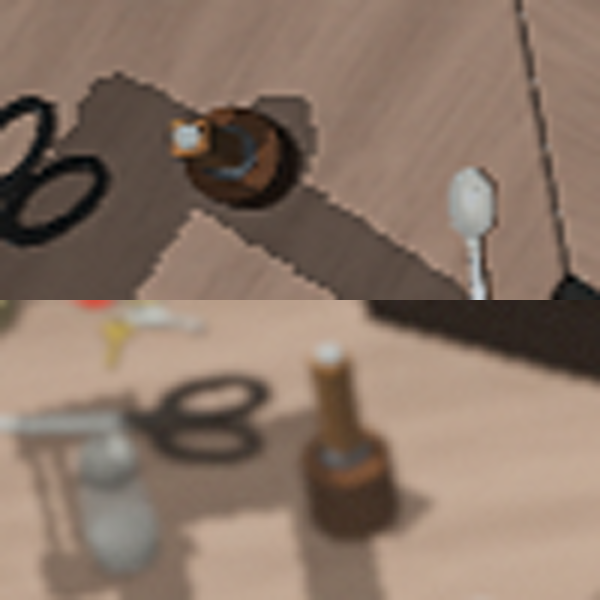

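```bash
cat > h.py <<'E'
from workcell import arm
import numpy as np,cv2
from scipy.optimize import least_squares
def ray(n,u,v):
    c=arm.get_calibration(n);P=np.array(c["pose"]);d=P[:3,:3]@[(u-c["cx"])/c["fx"],(v-c["cy"])/c["fy"],1];return P[:3,3],d
def at(n,u,v,z):
    o,d=ray(n,u,v);return o+d*(z-o[2])/d[2]
def proj(n,p):
    c=arm.get_calibration(n);q=np.linalg.inv(c["pose"])@np.append(p,1);return c["fx"]*q[0]/q[2]+c["cx"],c["fy"]*q[1]/q[2]+c["cy"]
def un(u,v,x,y,k=6): return (u+.5)/k-.5+x,(v+.5)/k-.5+y
E
python3 - <<'E'
from h import *
C=[((442,393),(-67,97)),((306,105),(-67,-97)),((83,188),(76,-106)),((131,168),(44,-106)),((107,235),(76,-74)),((154,212),(44,-74)),((230,470),(67,97)),((241,488),(67,97)) ,((328,44),(-95,-125)),((44,173),(95,-125)),((513,412),(-95,125)),((222,553),(95,125))]
C[6]=((230,470),(67,83));
W=np.array([at("top",*un(*c,285,140),.03)[:2] for c,_ in C]);L=np.array([l for _,l in C])/1e3
f=lambda p,s=1:(L@np.array([[np.cos(p[2]),np.sin(p[2])],[-np.sin(p[2]),np.cos(p[2])]])+p[:2])
r=least_squares(lambda p:(f(p)-W).ravel(),[.5,0,0],loss='soft_l1',f_scale=.003);p=r.x
print(p,np.degrees(p[2]));print(np.round((f(p)-W)*1e3,1).tolist())
R=np.array([[np.cos(p[2]),-np.sin(p[2])],[np.sin(p[2]),np.cos(p[2])]])
for l in[(60,90),(-60,90),(-60,-90),(60,-90)]:
    w=p[:2]+R@np.array(l)/1e3;print(l,w.round(4),np.hypot(*w))
print("cap top",at("top",*un(190,137,175,190),.125),"scene",at("scene",*un(328,52,180,125),.125))
print("stand ring top",at("top",*un(240,160,175,190),.05))
t=cv2.imread("pics/top0.png");s=cv2.imread("pics/scene0.png")
z=lambda im,x,y,w,h,k:cv2.resize(im[y:y+h,x:x+w],None,fx=k,fy=k,interpolation=cv2.INTER_CUBIC)
cv2.imwrite("pics/c3.png",np.hstack([z(t,198,202,30,26,12),z(s,222,176-48,36,26,12)]))
cv2.imwrite("pics/c4.png",z(s,290,155,100,90,6))
E
```

```text
[ 0.56306801 -0.05210418  2.03078284] 116.355285808138
[[0.2, -4.3], [1.7, -0.3], [-0.1, 0.3], [1.3, -0.2], [-0.5, 1.2], [-0.8, -0.0], [1.1, -0.8], [-1.1, -0.4], [1.1, -0.3], [-0.2, 2.3], [-2.1, -0.3], [-0.7, 2.0]]
(60, 90) [ 0.4558 -0.0383] 0.4573925134918197
(-60, 90) [ 0.5091 -0.1458] 0.5295328204478131
(-60, -90) [ 0.6703 -0.0659] 0.673582175734989
(60, -90) [0.6171 0.0416] 0.6184786584311784
cap top [0.45672173 0.34915196 0.125     ] scene [0.45645214 0.35474722 0.125     ]
stand ring top [0.45351326 0.34420724 0.05      ]
```

View pics/c3.png

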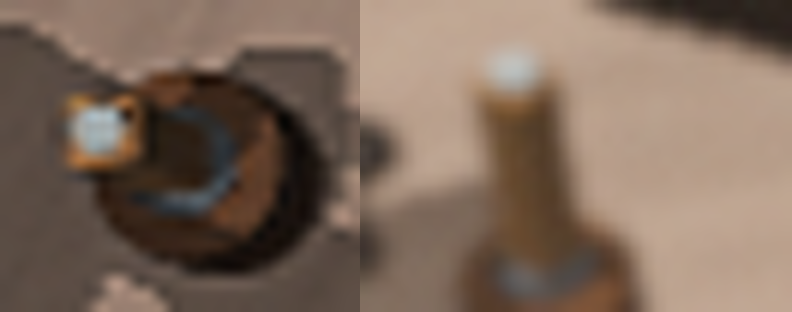

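View pics/c4.png

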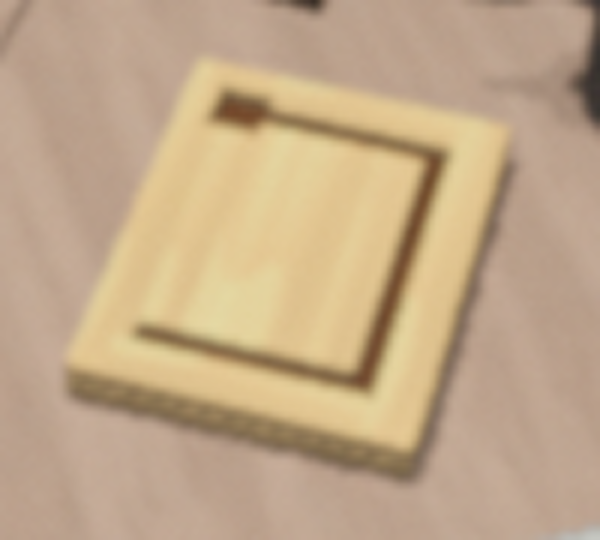

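The board's dark floor matches the stated sizes. Part of it is hidden by the pale groove walls, so I'll fit a rendered mask of the visible floor in both cameras.

```bash
python3 - <<'E'
from h import *
from scipy.optimize import minimize
def ingr(x,y):
    b=lambda a,c,d,e:(x>=a)&(x<=c)&(y>=d)&(y<=e)
    return b(-.067,.067,.083,.097)|b(-.067,-.053,-.097,.097)|b(-.067,.06,-.097,-.083)|b(.044,.076,-.106,-.074)
K=4
def setup(n,x0,y0,w,h):
    im=cv2.imread(f"pics/{n}0.png")[y0:y0+h,x0:x0+w].astype(float).mean(2)
    u,v=np.meshgrid((np.arange(w*K)+.5)/K-.5+x0,(np.arange(h*K)+.5)/K-.5+y0)
    c=arm.get_calibration(n);P=np.array(c["pose"])
    d=P[:3,:3]@np.stack([(u-c["cx"])/c["fx"],(v-c["cy"])/c["fy"],np.ones_like(u)]).reshape(3,-1)
    pts=[(P[:2,3:]+d[:2]*(z-P[2,3])/d[2]) for z in(.02,.025,.03)]
    return im,pts,(h,w)
def cost(p,S,blur):
    t=0;c,s=np.cos(p[2]),np.sin(p[2])
    for im,pts,(h,w) in S:
        m=1;b=0
        for q in pts:
            x,y=q[0]-p[0],q[1]-p[1];X,Y=c*x+s*y,-s*x+c*y
            m=m*ingr(X,Y)
        b=(abs(X)<.095)&(abs(Y)<.125)
        m=cv2.GaussianBlur((m*1.).reshape(h*K,w*K),(0,0),blur*K).reshape(h,K,w,K).mean((1,3))
        w_=cv2.erode((b*1.).reshape(h,K,w,K).mean((1,3)),np.ones((5,5)))>.99
        A=np.stack([m[w_],np.ones(w_.sum())],1);r=im[w_]-A@np.linalg.lstsq(A,im[w_],rcond=None)[0];t+=(r**2).mean()
    return t
T=setup("top",285,140,95,100);S=setup("scene",290,155,100,90)
for nm,SS in(("top",[T]),("scene",[S]),("both",[T,S])):
    best=min((minimize(cost,[.563,-.052,2.031],args=(SS,b),method="Nelder-Mead",options=dict(initial_simplex=[[.563,-.052,2.031],[.568,-.052,2.031],[.563,-.046,2.031],[.563,-.052,2.06]],xatol=1e-4,fatol=1e-3)) for b in(.4,.8)),key=lambda r:r.fun)
    print(nm,best.x.round(4),best.fun.round(1))
p=best.x;R=np.array([[np.cos(p[2]),-np.sin(p[2])],[np.sin(p[2]),np.cos(p[2])]])
for l in[(60,90),(-60,90),(-60,-90),(60,-90)]: print(l,(p[:2]+R@np.array(l)/1e3).round(4))
o1,d1=ray("top",206.2,212.4);o2,d2=ray("scene",234.2,133.2)
a=np.linalg.lstsq(np.stack([d1,-d2],1),o2-o1,rcond=None)[0];print("tri",o1+a[0]*d1,o2+a[1]*d2)
print("ring",at("top",213.3,214.5,.05))
print("shaker",at("scene",198,148,.05),"spoon",at("top",254,222,0),"mug",at("top",345,128,0),"micro",at("top",290,150,0))
E
```

```text
top [ 0.5642 -0.0512  2.0257] 84.2
scene [ 0.5648 -0.0463  2.0224] 86.5
both [ 0.564  -0.0492  2.0234] 345.9
(60, 90) [ 0.4569 -0.0346]
(-60, 90) [ 0.5093 -0.1425]
(-60, -90) [ 0.6712 -0.0638]
(60, -90) [0.6187 0.0441]
tri [0.45623314 0.34790913 0.12927388] [0.45331177 0.35012935 0.12963696]
ring [0.45947365 0.34905132 0.05      ]
shaker [0.36283901 0.46255563 0.05      ] spoon [0.44163679 0.21741082 0.        ] mug [ 0.79931563 -0.10278804  0.        ] micro [0.71036882 0.09870132 0.        ]
```

Emit:
servo_tool --pt "-9.99 -3.2 1 -5.34" --pt "-9.99 -3.2 1 -5.34" --pt "-9.99 -3.2 1 -5.34" --pt "-9.99 -3.2 1 -5.34" --pt "-9.99 -3.2 1 -5.34" --pt "-9.99 -3.2 1 -5.34" --pt "-9.99 -3.2 1 -5.34" --pt "-9.99 -3.2 1 -5.34" --pt "-9.99 -3.2 1 -5.34" --pt "-9.99 -3.2 1 -5.34" --gripper 60

```text
time: 1.1
eef_pos: [0.4558, 0.3535, 0.1938]
tool_rot: [-0.0, -0.001, 1.0, 0.0]
contact_force: [-0.4, -0.6, 0.6]
width: 0.602
finger_force: 0.0
```

```bash
python3 - <<'E'
from h import *
s=arm.read_state();print(s["eef_pos"],s["tool_rot"],s["width"],s["contact_force"])
t=arm.read_camera("top");c=arm.read_camera("scene")
z=lambda im,x,y,w,h,k:cv2.resize(im[y:y+h,x:x+w],None,fx=k,fy=k,interpolation=cv2.INTER_CUBIC)
cv2.imwrite("pics/c5.png",np.hstack([z(t,175,180,66,90,6),z(c,200,85,66,90,6)]))
print(proj("top",s["eef_pos"]),proj("scene",s["eef_pos"]))
E
```

```text
[0.45584215 0.35348266 0.19375206] [-8.37613812e-06 -9.88180090e-04  9.99999505e-01  1.19328003e-04] 0.6022818488667904 [-0.41904565 -0.63579808  0.55252218]
(np.float64(197.61689973176934), np.float64(209.70062852112068)) (np.float64(231.59497858403302), np.float64(117.53284915834814))
```

View pics/c5.png

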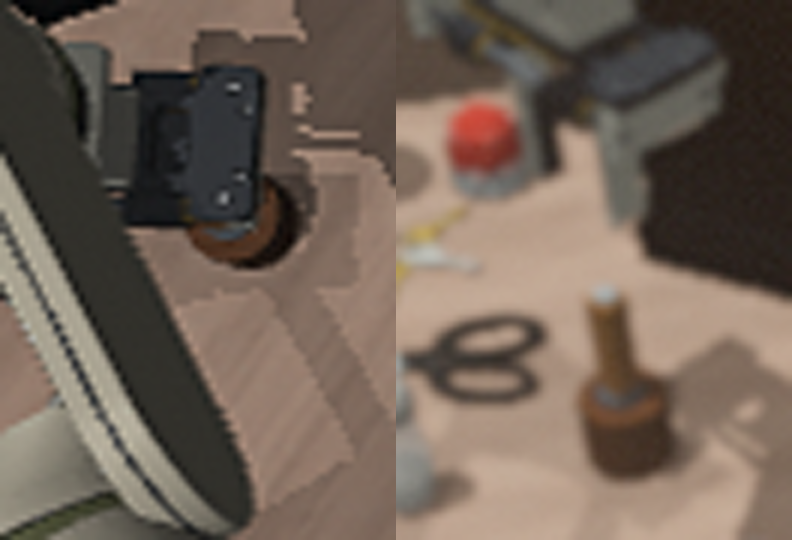

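Scene view: the finger tips' midpoint is at about (231.5,117.3), and the TCP projects to (231.6,117.5), so arm and scene camera agree. The pick lies straight below, so I'm descending.

Emit:
servo_tool --pt "0 0 0.6 0" --pt "0 0 1.2 0" --pt "0 0 1.8 0" --pt "0 0 2.4 0" --pt "0 0 3 0" --pt "0 0 3.6 0" --pt "0 0 4.2 0" --pt "0 0 4.63 0" --pt "0 0 4.63 0"

```text
time: 2.1
eef_pos: [0.4555, 0.3517, 0.0755]
tool_rot: [-0.001, -0.0, 1.0, -0.001]
contact_force: [-0.8, 0.2, 0.0]
width: 0.598
finger_force: 0.0
```

Emit:
servo_tool --pt "0 0 0 0" --pt "0 0 0 0" --pt "0 0 0 0" --pt "0 0 0 0" --pt "0 0 0 0" --pt "0 0 0 0" --pt "0 0 0 0" --pt "0 0 0 0" --gripper 0 --newtons 30

```text
time: 2.9
eef_pos: [0.4569, 0.3526, 0.0784]
tool_rot: [0.0, -0.0, 1.0, 0.0]
contact_force: [-0.6, -0.7, 4.3]
width: 0.226
finger_force: 29.0
```

Emit:
servo_tool --pt "0 0 -0.5 0" --pt "0 0 -1.2 0" --pt "0 0 -2 0" --pt "0 0 -2.8 0" --pt "0 0 -3.2 0" --pt "0 -0.6 -3.2 0" --pt "0 -1.6 -3.2 0" --pt "0 -2.8 -3.2 0" --pt "0 -4 -3.2 0" --pt "0 -5.2 -3.2 0" --pt "0 -6.4 -3.2 0" --pt "0 -7.6 -3.2 0"

```text
time: 4.1
eef_pos: [0.4555, 0.1603, 0.1565]
tool_rot: [-0.001, -0.0, 1.0, -0.0]
contact_force: [0.6, 0.2, -0.5]
width: 0.223
finger_force: 29.0
```

Emit:
servo_tool --pt "0 -1.2 0 0" --pt "0 -2.4 0 0" --pt "0 -3.6 0 0" --pt "0 -4.8 0 0" --pt "0 -6 0 0" --pt "0 -7 0.2 0" --pt "-0.06 -7.6 0.6 0" --pt "-0.06 -7.8 1.1 0" --pt "-0.06 -7.8 1.5 0" --pt "-0.06 -7.8 1.5 0" --pt "-0.06 -7.8 1.5 0" --pt "-0.06 -7.8 1.5 0"

```text
time: 5.3
eef_pos: [0.4586, -0.0319, 0.1208]
tool_rot: [0.0, -0.001, 1.0, 0.0]
contact_force: [-0.0, 0.0, -1.7]
width: 0.225
finger_force: 29.0
```

```bash
python3 - <<'E'
from h import *
P=[];W=[]
for i in range(3):
    t=arm.read_camera("top");c=arm.read_camera("scene");s=arm.read_state();P.append(s["eef_pos"]);W.append(s["contact_force"])
print(np.round(P,4),np.round(W,1),s["width"],s["tool_rot"].round(4))
z=lambda im,x,y,w,h,k:cv2.resize(im[y:y+h,x:x+w],None,fx=k,fy=k,interpolation=cv2.INTER_CUBIC)
cv2.imwrite("pics/c6.png",np.hstack([z(t,285,140,95,100,4),z(c,290,130,95,100,4)]))
tip=np.mean(P,0)-[0,0,.0663];print(tip,proj("top",tip),proj("scene",tip))
for q in[(.4577,-.0329,.02)]:print(proj("top",q),proj("scene",q))
E
```

```text
[[ 0.4587 -0.0321  0.121 ]
 [ 0.4586 -0.0323  0.1209]
 [ 0.4585 -0.0324  0.1207]] [[ 0.8  0.4 -1.7]
 [-0.9  0.  -0.5]
 [-0.3 -0.2 -1.4]] 0.2254633613175544 [ 3.e-04 -3.e-04  1.e+00 -1.e-04]
[ 0.45862386 -0.03226579  0.05458499] (np.float64(324.1057967315252), np.float64(216.8774580568412)) (np.float64(314.436362865968), np.float64(203.65713017887614))
(np.float64(324.2952517189698), np.float64(218.3228532486067)) (np.float64(314.31447763821456), np.float64(210.92217197512915))
```

View pics/c6.png

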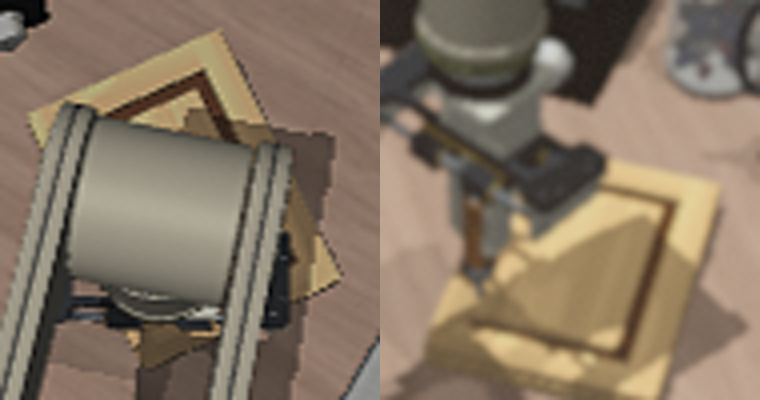

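The scene view shows the nib just above the groove's closed end, with the tip near crop (483,298) and the groove end near (471,323). I'll go lower and look closely.

Emit:
servo_tool --pt "0 0 0.25 0" --pt "0 0 0.5 0" --pt "0 0 0.75 0" --pt "0 0 0.75 0" --pt "0 0 0.75 0"

```text
time: 6.1
eef_pos: [0.4579, -0.0325, 0.1012]
tool_rot: [-0.0, -0.0, 1.0, 0.0]
contact_force: [-0.1, -0.3, -0.6]
width: 0.226
finger_force: 29.0
```

```bash
python3 - <<'E'
from h import *
P=[];C=[]
for i in range(4):
    C.append(arm.read_camera("scene").astype(float));P.append(arm.read_state()["eef_pos"])
c=np.mean(C,0).clip(0,255).astype(np.uint8)
k=16;x,y=294,180
z=cv2.resize(c[y:y+36,x:x+48],None,fx=k,fy=k,interpolation=cv2.INTER_CUBIC)
tip=np.mean(P,0)-[0,0,.0663];print(tip)
def m(q,col):
    u,v=proj("scene",q);u,v=(u-x+.5)*k,(v-y+.5)*k;print(u,v);cv2.circle(z,(int(u),int(v)),3,col,-1)
m(tip,(0,0,255));m((.4577,-.0329,.02),(255,0,0));m((.4577,-.0329,.03),(0,255,0))
cv2.imwrite("pics/c7.png",z)
E
```

```text
[ 0.4583887  -0.03260356  0.03549078]
334.78993789367814 450.4423124679174
333.0316422114329 502.75475160206634
333.3337046550414 470.77811910280525
```

View pics/c7.png

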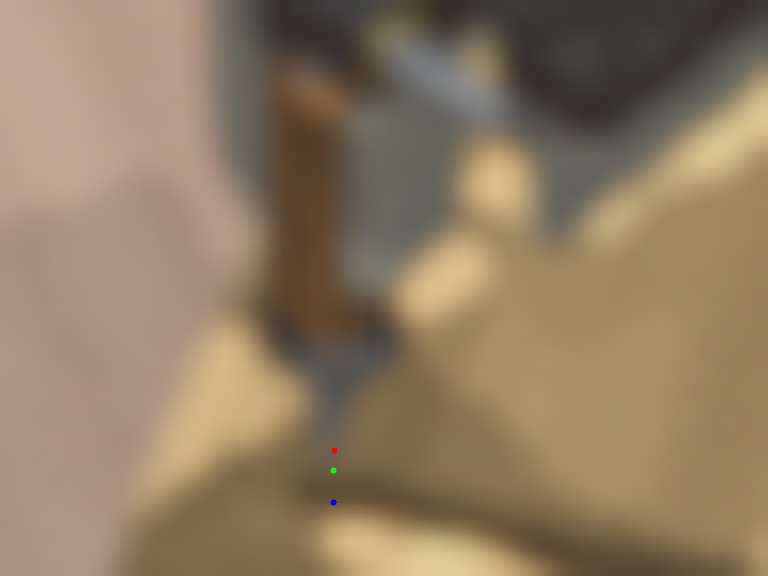

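Nib bottom is at about (334,445), where the arm model predicts (335,450). The groove's dark band at u≈333 sits about 5 px (~1 mm) below my fit, so I'll shift about 1 mm and lower gently.

Emit:
servo_tool --pt "0.04 -0.02 0 0" --pt "0.04 -0.02 0.07 0" --pt "0.04 -0.02 0.14 0" --pt "0.04 -0.02 0.21 0" --pt "0.04 -0.02 0.28 0" --pt "0.04 -0.02 0.34 0" --pt "0.04 -0.02 0.34 0"

```text
time: 7.0
eef_pos: [0.457, -0.033, 0.0928]
tool_rot: [-0.0, -0.0, 1.0, 0.0]
contact_force: [0.0, -0.1, -1.7]
width: 0.228
finger_force: 29.0
```

Emit:
servo_tool --pt "0 0 0.05 0" --pt "0 0 0.1 0" --pt "0 0 0.15 0" --pt "0 0 0.2 0" --pt "0 0 0.2 0" --pt "0 0 0.2 0"

```text
time: 7.6
eef_pos: [0.4572, -0.033, 0.0881]
tool_rot: [-0.0, -0.0, 1.0, 0.0]
contact_force: [0.2, -1.2, -0.9]
width: 0.225
finger_force: 29.0
```

The tip is about 8 mm below the board top with no contact force, so it's in the groove. Starting the first leg.

Emit:
servo_tool --pt "-0.07 -0.144 0 0" --pt "-0.14 -0.288 0 0" --pt "-0.21 -0.432 0 0" --pt "-0.28 -0.575 0 0" --pt "-0.35 -0.719 0 0" --pt "-0.42 -0.863 0 0" --pt "-0.49 -1.007 0 0" --pt "-0.56 -1.151 0 0"

```text
time: 8.4
eef_pos: [0.4714, -0.0622, 0.0881]
tool_rot: [0.0, -0.0, 1.0, -0.0]
contact_force: [-1.0, -0.0, -1.9]
width: 0.223
finger_force: 29.0
```

Emit:
servo_tool --pt "-0.07 -0.144 0 0" --pt "-0.14 -0.288 0 0" --pt "-0.21 -0.432 0 0" --pt "-0.28 -0.575 0 0" --pt "-0.35 -0.719 0 0" --pt "-0.42 -0.863 0 0" --pt "-0.49 -1.007 0 0" --pt "-0.56 -1.151 0 0" --pt "-0.63 -1.294 0 0" --pt "-0.7 -1.438 0 0" --pt "-0.77 -1.582 0 0" --pt "-0.84 -1.726 0 0"

```text
time: 9.6
eef_pos: [0.4924, -0.1053, 0.0881]
tool_rot: [0.0, -0.0, 1.0, -0.0]
contact_force: [0.2, -0.4, -1.1]
width: 0.222
finger_force: 29.0
```

Emit:
servo_tool --pt "-0.07 -0.144 0 0" --pt "-0.14 -0.288 0 0" --pt "-0.21 -0.432 0 0" --pt "-0.28 -0.575 0 0" --pt "-0.35 -0.719 0 0" --pt "-0.42 -0.863 0 0" --pt "-0.49 -1.007 0 0"

```text
time: 10.3
eef_pos: [0.5047, -0.1304, 0.0881]
tool_rot: [-0.0, -0.0, 1.0, 0.0]
contact_force: [0.5, -0.6, -1.2]
width: 0.227
finger_force: 29.0
```

Emit:
servo_tool --pt "-0.07 -0.144 0 0" --pt "-0.14 -0.288 0 0" --pt "-0.204 -0.432 0 0" --pt "-0.348 -0.362 0 0" --pt "-0.492 -0.292 0 0" --pt "-0.636 -0.222 0 0" --pt "-0.78 -0.152 0 0" --pt "-0.924 -0.082 0 0"

```text
time: 11.1
eef_pos: [0.528, -0.1318, 0.0881]
tool_rot: [0.0, -0.0, 1.0, 0.0]
contact_force: [-0.0, -1.0, -1.2]
width: 0.228
finger_force: 29.0
```

Emit:
servo_tool --pt "-0.144 0.07 0 0" --pt "-0.288 0.14 0 0" --pt "-0.432 0.21 0 0" --pt "-0.576 0.28 0 0" --pt "-0.72 0.35 0 0" --pt "-0.863 0.42 0 0" --pt "-1.007 0.49 0 0" --pt "-1.151 0.56 0 0" --pt "-1.295 0.63 0 0" --pt "-1.439 0.7 0 0"

```text
time: 12.1
eef_pos: [0.5639, -0.1145, 0.0881]
tool_rot: [0.0, -0.0, 1.0, -0.0]
contact_force: [1.0, -0.6, -1.8]
width: 0.228
finger_force: 29.0
```

Emit:
servo_tool --pt "-0.144 0.07 0 0" --pt "-0.288 0.14 0 0" --pt "-0.432 0.21 0 0" --pt "-0.576 0.28 0 0" --pt "-0.72 0.35 0 0" --pt "-0.863 0.42 0 0" --pt "-1.007 0.49 0 0" --pt "-1.151 0.56 0 0" --pt "-1.295 0.63 0 0" --pt "-1.439 0.7 0 0" --pt "-1.583 0.77 0 0" --pt "-1.727 0.84 0 0"

```text
time: 13.3
eef_pos: [0.607, -0.0935, 0.0881]
tool_rot: [-0.0, -0.0, 1.0, 0.0]
contact_force: [0.8, -0.9, -1.1]
width: 0.225
finger_force: 29.0
```

Emit:
servo_tool --pt "-0.144 0.07 0 0" --pt "-0.288 0.14 0 0" --pt "-0.432 0.21 0 0" --pt "-0.576 0.28 0 0" --pt "-0.72 0.35 0 0" --pt "-0.863 0.42 0 0" --pt "-1.007 0.49 0 0" --pt "-1.151 0.56 0 0" --pt "-1.295 0.63 0 0" --pt "-1.439 0.7 0 0" --pt "-1.583 0.77 0 0" --pt "-1.727 0.84 0 0"

```text
time: 14.5
eef_pos: [0.6502, -0.0725, 0.0881]
tool_rot: [-0.0, -0.0, 1.0, -0.0]
contact_force: [-0.4, -0.5, -1.9]
width: 0.224
finger_force: 29.0
```

Emit:
servo_tool --pt "-0.144 0.07 0 0" --pt "-0.288 0.14 0 0" --pt "-0.432 0.21 0 0" --pt "-0.576 0.28 0 0" --pt "-0.72 0.35 0 0" --pt "-0.863 0.42 0 0" --pt "-0.793 0.564 0 0" --pt "-0.723 0.708 0 0" --pt "-0.653 0.852 0 0" --pt "-0.583 0.996 0 0"

```text
time: 15.5
eef_pos: [0.6642, -0.0474, 0.0881]
tool_rot: [-0.0, -0.0, 1.0, 0.0]
contact_force: [-0.2, 0.0, -1.4]
width: 0.226
finger_force: 29.0
```

Emit:
servo_tool --pt "0.07 0.144 0 0" --pt "0.14 0.288 0 0" --pt "0.21 0.432 0 0" --pt "0.28 0.575 0 0" --pt "0.35 0.719 0 0" --pt "0.42 0.863 0 0" --pt "0.49 1.007 0 0" --pt "0.56 1.151 0 0" --pt "0.63 1.294 0 0" --pt "0.7 1.438 0 0"

```text
time: 16.5
eef_pos: [0.6469, -0.0115, 0.0882]
tool_rot: [0.0, -0.0, 1.0, -0.0]
contact_force: [-0.7, 0.2, -1.9]
width: 0.228
finger_force: 29.0
```

Emit:
servo_tool --pt "0.07 0.144 0 0" --pt "0.14 0.288 0 0" --pt "0.21 0.432 0 0" --pt "0.28 0.575 0 0" --pt "0.35 0.719 0 0" --pt "0.42 0.863 0 0" --pt "0.49 1.007 0 0" --pt "0.56 1.151 0 0" --pt "0.63 1.294 0 0" --pt "0.7 1.438 0 0"

```text
time: 17.5
eef_pos: [0.6294, 0.0244, 0.0881]
tool_rot: [0.0, -0.0, 1.0, -0.0]
contact_force: [1.1, 0.8, -1.3]
width: 0.223
finger_force: 29.0
```

Six more rows bring it to the sump centre, then I pause and lift straight out.

Emit:
servo_tool --pt "0.07 0.144 0 0" --pt "0.14 0.288 0 0" --pt "0.21 0.432 0 0" --pt "0.28 0.575 0 0" --pt "0.35 0.719 0 0" --pt "0.42 0.863 0 0" --pt "0.42 0.863 0 0" --pt "0.42 0.863 0 0" --pt "0.42 0.863 0 0"

```text
time: 18.4
eef_pos: [0.6191, 0.0456, 0.0882]
tool_rot: [0.0, -0.0, 1.0, -0.0]
contact_force: [-1.3, 0.6, -1.9]
width: 0.224
finger_force: 29.0
```

Emit:
servo_tool --pt "0 0 -0.2 0" --pt "0 0 -0.6 0" --pt "0 0 -1 0" --pt "0 0 -1.6 0" --pt "0 0 -2.2 0" --pt "0 0 -2.8 0" --pt "0 0 -2.8 0" --pt "0 0 -2.8 0"

```text
time: 19.2
eef_pos: [0.6194, 0.0457, 0.1589]
tool_rot: [0.001, -0.0, 1.0, -0.0]
contact_force: [-0.5, 0.2, -1.3]
width: 0.224
finger_force: 29.0
```

Emit:
servo_tool --pt "0.5 0.6 0 0" --pt "1.2 1.5 0 0" --pt "2 2.6 0 0" --pt "2.8 3.8 0 0" --pt "3.6 5 0 0" --pt "4.3 6.2 0 0" --pt "4.9 7.4 0 0" --pt "5.4 8.6 0 0" --pt "5.8 9.8 0 0" --pt "6.2 11 0 0" --pt "6.4 11.8 0 0" --pt "6.5 12.2 0 0"

```text
time: 20.4
eef_pos: [0.455, 0.352, 0.1569]
tool_rot: [-0.001, -0.001, 1.0, -0.0]
contact_force: [0.5, 0.5, -0.6]
width: 0.227
finger_force: 29.0
```

Emit:
servo_tool --pt "0 0.07 0 0" --pt "0 0.07 0 0" --pt "0 0.07 0 0" --pt "0 0.07 0 0"

```text
time: 20.8
eef_pos: [0.4568, 0.3515, 0.1581]
tool_rot: [-0.0, 0.001, 1.0, -0.0]
contact_force: [-0.7, 0.1, -1.2]
width: 0.217
finger_force: 29.0
```

```bash
python3 - <<'E'
from h import *
P=[];C=[]
for i in range(4):
    C.append(arm.read_camera("scene").astype(float));P.append(arm.read_state()["eef_pos"])
c=np.mean(C,0).clip(0,255).astype(np.uint8)
k=10;x,y=205,110
z=cv2.resize(c[y:y+55,x:x+60],None,fx=k,fy=k,interpolation=cv2.INTER_CUBIC)
p=np.mean(P,0);print(p)
for q,col in((p-[0,0,.0663],(0,0,255)),([p[0],p[1],.05],(0,255,0)),([.4565,.3525,0.0],(255,0,0))):
    u,v=proj("scene",q);u,v=(u-x+.5)*k,(v-y+.5)*k;print(u,v);cv2.circle(z,(int(u),int(v)),3,col,-1)
cv2.imwrite("pics/c8.png",z)
E
```

```text
[0.45676435 0.35180474 0.15820283]
316.00460714999997 313.7410629924193
331.22119441330597 402.71237342523733
346.83660201923686 503.7132660074741
```

View pics/c8.png

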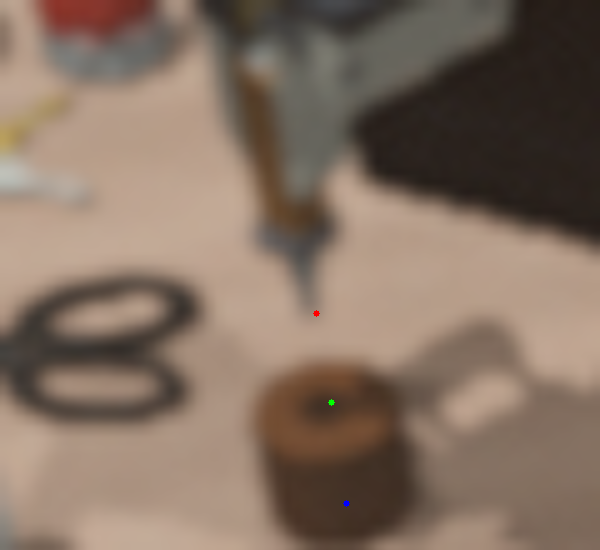

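The nib tip is near (309,308), roughly as predicted. The bore centre is near (325,408), within about 2 mm of the predicted line and inside the 6 mm slack. I'm lowering with a small shift.

Emit:
servo_tool --pt "0.03 -0.03 0.3 0" --pt "0.03 -0.03 0.7 0" --pt "0.03 -0.03 1.1 0" --pt "0.03 -0.03 1.4 0" --pt "0.03 -0.03 1.6 0" --pt "0.03 -0.03 1.75 0" --pt "0.03 -0.03 1.9 0" --pt "0.03 -0.03 2.05 0" --pt "0.03 -0.03 2.05 0"

```text
time: 21.9
eef_pos: [0.4554, 0.3515, 0.1064]
tool_rot: [-0.0, -0.0, 1.0, -0.0]
contact_force: [-0.8, -0.6, -1.0]
width: 0.228
finger_force: 29.0
```

Emit:
servo_tool --pt "0 0 0.15 0" --pt "0 0 0.3 0" --pt "0 0 0.45 0" --pt "0 0 0.6 0" --pt "0 0 0.75 0" --pt "0 0 0.75 0"

```text
time: 22.5
eef_pos: [0.4552, 0.3514, 0.0873]
tool_rot: [-0.001, -0.0, 1.0, -0.0]
contact_force: [-0.4, 0.2, -0.9]
width: 0.225
finger_force: 29.0
```

Emit:
servo_tool --pt "0 0 0.1 0" --pt "0 0 0.2 0" --pt "0 0 0.28 0" --pt "0 0 0.34 0" --pt "0 0 0.38 0" --pt "0 0 0.38 0" --pt "0 0 0.38 0"

```text
time: 23.2
eef_pos: [0.4557, 0.3517, 0.0787]
tool_rot: [0.0, -0.0, 1.0, 0.0]
contact_force: [-0.3, 0.2, -2.3]
width: 0.226
finger_force: 29.0
```

Emit:
servo_tool --pt "0 0 0.02 0" --pt "0 0 0.04 0" --pt "0 0 0.04 0" --pt "0 0 0.04 0"

```text
time: 23.6
eef_pos: [0.4559, 0.3518, 0.0784]
tool_rot: [0.0, -0.0, 1.0, 0.0]
contact_force: [-1.5, -1.6, 4.1]
width: 0.23
finger_force: 28.9
```

The collar is now touching its seat (+4 N, the same as at the grasp). I'll release and back off straight up.

Emit:
servo_tool --pt "0 0 0 0" --pt "0 0 0 0" --pt "0 0 0 0" --pt "0 0 0 0" --pt "0 0 0 0" --pt "0 0 0 0" --gripper 60

```text
time: 24.2
eef_pos: [0.4556, 0.3517, 0.0775]
tool_rot: [-0.0, -0.0, 1.0, -0.0]
contact_force: [0.0, -0.3, 0.2]
width: 0.597
finger_force: 0.0
```

Emit:
servo_tool --pt "0 0 -0.3 0" --pt "0 0 -0.8 0" --pt "0 0 -1.4 0" --pt "0 0 -2.2 0" --pt "0 0 -3 0" --pt "0 0 -3.8 0" --pt "0 0 -4.6 0" --pt "0 0 -5.2 0" --pt "0 0 -5.4 0" --pt "0 0 -5.4 0" --pt "0 0 -5.4 0"

```text
time: 25.3
eef_pos: [0.4553, 0.3514, 0.2118]
tool_rot: [-0.001, -0.0, 1.0, -0.0]
contact_force: [0.6, 0.5, -1.2]
width: 0.598
finger_force: 0.0
```

```bash
python3 - <<'E'
from h import *
c=arm.read_camera("scene");s=arm.read_state();print(s["eef_pos"],s["width"])
a=cv2.imread("pics/scene0.png")
D=cv2.matchTemplate(c[128:175,222:258],a[130:172,226:250],cv2.TM_CCOEFF_NORMED);print(cv2.minMaxLoc(D)) # expect (4,2): same place as start
cv2.imwrite("pics/c9.png",cv2.resize(c[90:190,180:280],None,fx=6,fy=6,interpolation=cv2.INTER_CUBIC))
E
```

```text
[0.45511533 0.35129861 0.21134193] 0.6014420484425597
(0.2503688633441925, 0.8726673722267151, (0, 5), (4, 2))
```

The template match finds the pick upright in its starting place, at the expected offset (4,2) with score 0.87. Handing in.

```bash
python3 -c "
from workcell import arm
print(arm.hand_in())"
```

```text
the job is handed in; nothing more can be done
None
```

I raked the whole groove into the sump at about 4 cm/s with the tip roughly 8 mm deep, put the pick back upright in its stand and let go, and handed the job in at about 25 s; no verdict came back.

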